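# Latch the wide specimen case

### The job

Close the draw latch of the wide specimen case: swing its wire bail forward and down over the keeper on the lid, then swing the lever back and press it down past centre until it lies flat and pulls the lid tight. Leave the raised latch of the narrow case beside it as it is.

Things in the scene. Friction and masses are not known exactly. Their poses are not given: they have to be found in the camera images.
- keeper (a point): Steel hook on the white lid of the wide grey case (200 mm wide, 85 high; the narrow one 130, 70). The point is the seat where the bail's crossbar centre ends. Axes: x level, from latch to keeper, y left, z up. The hook reaches 3 mm (its lip) to +x, 8 to -x, 9 up and is 22 wide; lid face 2.5 below the point, deck 8 below. The latch draws the lid 3 to 5 mm towards -x against a gasket, 4 N/mm.
- bail_bar (a point): Middle of the crossbar of the wide case's bail, a 5 mm wire loop 43 mm wide. x: from its pivot (65.8 mm away) to the bar; y along the bar; z its upper side. Beyond the bar a tab, 36 wide, 26 long, 3 thick, bent up; its middle at (12, 0, 6) mm. Starts standing 64 to 79 degrees up; pushed to +x below 50 it drops over the keeper, bar 9 to 18 mm past the seat, tab level, 4 mm over the lid.
- lever (a joint): Lever of the wide case, steel, 24 mm wide, 64 long. Angle in rad: 0 flat on the deck pointing to -x of the keeper (latched), 1.57 upright, 2.0 to 2.2 at the start, leaning to the keeper. To be pushed back from its keeper side, then down, in one go: it draws the bail and springs back if let go (2 to 3 N at its end) until past centre at 0.23, then snaps flat and stays.
- lever_hinge (a point): Fixed hinge line of that lever, middle, between the ears on the front deck of the wide case, 14 mm above the deck, 50 mm to -x of the keeper's seat and 6 mm above it. Axes as the keeper's. The lever's outer face (keeper side when upright, top when flat) runs 4 to 5 mm off this line.
- spare_bail_bar (a point): Middle of the crossbar of the narrow case's bail, part of a like latch standing open, to be left as it is. Same axes and sizes as the other bail.

How it is judged (in metres and radians):
On the way, in this order (a step that is already met when the one before it is completed fails the run):
1. the bail of the wide case lies down over its keeper, crossbar on the far side of the hook (x of bail_bar in the frame of keeper between -0.004 and 0.03 m and z of bail_bar in the frame of keeper below 0.007 m), for 0.2 s.
2. the lever is pressed down past centre with the bail hooked (value of joint lever below 0.17 rad and distance between bail_bar and keeper below 0.009 m), for 0.2 s.
At the end, for the whole second after the job is handed in: The wide case's lever lies flat (within 0.17 rad of fully down) and stays there, the bail's crossbar sits behind the keeper's hook (within 9 mm of its seat), and the narrow case's bail is within 25 mm of where it stood (all of step 2 and distance of spare_bail_bar from where it was at the start of the episode below 0.025 m); the robot touches nothing.
It fails at once if the narrow case's latch was moved (its crossbar by more than 25 mm) (distance of spare_bail_bar from where it was at the start of the episode above 0.025 m).
It also fails if it takes over 45 s, if anything falls off the work surface, if the arm or the gripper's body presses on something with over 40 N, if the wrist force passes 120 N, or if a joint passes its speed limit or range.

### The arm

A 6-joint arm with a two-finger parallel gripper is mounted at the origin on the work surface. World frame = base frame: x ahead of the robot, y to its left, z up, the work surface at z = 0. Lengths are in mm, angles in rad, forces in N, time in s.
With the tool pointing down it reaches from about 275 to 750 mm from the base axis. Payload 10.2 kg.
Tool frame: the origin (TCP) lies at the very end of the fingers, on their centre line; the grasp point (between the pads) lies 19 mm behind it (ctrl.grip_depth is the distance from the TCP to the grasp point, in mm); z points along the fingers, x is the direction in which the jaws open and shut, and the axes are right-handed (so a half turn about z gives the same grasp; the last joint's range is limited). The gripper opens to 85 mm and grips with 20 to 120 N. Pads are 22 mm wide; open, the fingers measure 114 mm over their backs; the gripper's body (76 mm by 85 mm) begins 54 mm behind the grasp point. The pads swing forward as they close: fully open they stand 13 mm farther back than shut.
Start: joints at [0.924, 0.313, 1.498, -0, 1.331, -0.223], TCP at [215.907, 478.555, 231.294] pointing down, gripper open.
Joint ranges: [-2.94, 2.94], [-0.97, 2.17], [0.19, 2.56], [-1.23, 4.37], [0.02, 3.11], [-2.88, 2.88]. Speed limits (rad/s): [2.39, 2.39, 3.01, 3.14, 3.14, 3.14].

### API

Orientations are given as a unit quaternion [w, x, y, z].
In Python, from rig import ctrl gives the robot as it stands.
- The arm moves only by the tool play_rows, never from a script. Its argument "motion" is a list of rows, each a list of 2 entries, a list of its own where there are three numbers: the shift along the tool's x, y, z in mm, then the turn, a rotation vector about the tool's x, y, z in degrees. A call has 1 to 20 rows; each row shifts and turns the commanded pose from where the row before left it, along the tool's axes as they then stand; what a row does not reach is not made up. A row lasts 1/12 s, in which the tool goes at most 41.7 mm and 7.16 degrees, less where a joint would pass 70% of its speed; a pose out of reach is approached as far as the arm can. A call with a gripper value outside its range is refused whole. "fingers" is the finger opening in mm, from 0 to 85.4, set as the call begins (left out, the last holds). The fingers move at their own pace and stop on an object; "squeeze" is the grip in N (left out, the last holds). Time passes only in rows, so rows that do not move let the fingers close. It gives the time, the measured TCP pose, the force and the opening at its end, in the units of the state.
- ctrl.sense(): the state, without advancing time (a new reading comes with each control period).
- ctrl.capture(name): name is "side" or "top" or "wrist"; returns the picture (480x640x3 uint8, red, green, blue); there is no depth.
- ctrl.get_calibration(name): a dict with "K" (3x3 intrinsics, pixels), "R" (3x3) and "t" (3): a world point X has camera coordinates R X + t; the wrist camera has in their place "tool_from_camera" (4x4, takes a point from camera to tool coordinates, whose origin is the TCP and whose axes are the tool frame's). Camera axes: x right, y down, z forward; pixel columns grow to the right and rows downward; lengths in mm; the calibration is good to about 2 mm. A picture is of the moment at which its call begins: read the wrist's pose just before it. get_calibration takes no time and is no camera call.
- ctrl.finish_job(): hands the job in, once; it reports no verdict.
Trained networks look in the newest picture that a camera, given by its name, has taken for a name from the list of things; names that differ only in an ending like _2 or _b are one class to them, and where a whole thing is asked for, a point or a joint stands for the part that bears it (a point fixed in the world has none). Each returns a list of dicts, best first, with "p" (0 to 1); they miss things now and then, are a little off and sometimes report something else, mostly with a low value. They report only what shows in the picture. A call takes as long as a camera call.
- ctrl.spot_in(camera, name): "position" ([column, row] as shares, 0 to 1, of the picture: columns of its width, rows of its height, amid what is visible of it).
The state is a dict: "time_s": time; "joints": joint angles; "dq": joint speeds; "tau": joint torques, N m; "eef_pos": TCP position; "ee_rot": TCP orientation; "force": force on the tool from outside, world axes, zero at the start; "wrist_torque": the same for the moment, N m; "grip_width": opening from 0.0 (shut) to 1.0 (fully open).
Only numpy, scipy, OpenCV 4.12 (cv2) and the standard library are available. Lean on these libraries where they do the work, as an engineer would, in place of code of your own. Each camera call takes 0.05 s, during which the arm holds its last target. There are 200 camera calls.

## Working session

There is one attempt and no reset: what is moved stays moved. The work goes in short steps, Python scripts to look and compute and a tool call to move; the robot and the scene stay as the last step left them, time stands still between calls to the robot, and variables do not carry over. Pictures are saved under pics/ and viewed, about 8 in all and at most 12, crops included, and the job is handed in when it is done.

Besides the shell and the picture viewer there is one more tool, called after "Emit:" by a JSON object that holds its "op" and its "data", one argument or row to a line. play_rows: Moves the arm, as the interface text tells. Its arguments: {"type":"object","properties":{"motion":{"type":"array"},"fingers":{"type":"number"},"squeeze":{"type":"number"}},"required":["motion"]}

```bash
mkdir -p pics; cat > h.py <<'E'
import numpy as np, cv2
from rig import ctrl
from scipy.spatial.transform import Rotation as Ro
def pose():
    s=ctrl.sense(); q=s['ee_rot']; return np.array(s['eef_pos']),Ro.from_quat([q[1],q[2],q[3],q[0]]).as_matrix(),s
def ray(cam,px,P=None):
    c=ctrl.get_calibration(cam); K=np.array(c['K']); d=np.linalg.inv(K)@[px[0],px[1],1]
    if cam=='wrist':
        T=np.array(c['tool_from_camera']); p,R,_=P or pose()
        return p+R@T[:3,3], R@T[:3,:3]@d
    R=np.array(c['R']);t=np.array(c['t']); return -R.T@t, R.T@d
def proj(cam,X,P=None):
    c=ctrl.get_calibration(cam); K=np.array(c['K'])
    if cam=='wrist':
        T=np.array(c['tool_from_camera']); p,R,_=P or pose()
        x=T[:3,:3].T@(R.T@(np.array(X)-p)-T[:3,3])
    else: x=np.array(c['R'])@X+np.array(c['t'])
    u=K@x; return u[:2]/u[2]
def atz(o,d,z): return o+d*(z-o[2])/d[2]
def tri(rays):
    A=sum(np.eye(3)-np.outer(d,d)/(d@d) for o,d in rays); b=sum((np.eye(3)-np.outer(d,d)/(d@d))@o for o,d in rays)
    X=np.linalg.solve(A,b); return X,[np.linalg.norm((np.eye(3)-np.outer(d,d)/(d@d))@(X-o)) for o,d in rays]
E
python3 - <<'E'
from h import *
p,R,s=pose(); print(p,R.round(3).tolist(),s['force'],s['time_s'])
for c in ['side','top','wrist']:
    im=ctrl.capture(c); cv2.imwrite(f'pics/{c}0.png',im[:,:,::-1])
    o,d=ray(c,(320,240)); print(c,o.round(0),(d/np.linalg.norm(d)).round(2),np.array(ctrl.get_calibration(c)['K'])[0,0])
    for n in ['keeper','bail_bar','lever','lever_hinge','spare_bail_bar']:
        print(n,[(round(x['position'][0]*640),round(x['position'][1]*480),round(x['p'],2)) for x in ctrl.spot_in(c,n)[:4]])
E
```

```text
[215.73361678 478.33308892 230.73477035] [[0.411, 0.912, -0.001], [0.912, -0.411, -0.001], [-0.001, -0.0, -1.0]] [0.15596632 0.52706623 0.23923738] 0.0
side [ 249. -774.  657.] [ 0.31  0.78 -0.54] 586.3770458181723
keeper [(401, 355, 0.71)]
bail_bar [(355, 317, 0.85)]
lever [(350, 325, 0.77)]
lever_hinge [(365, 379, 0.76)]
spare_bail_bar [(291, 181, 0.69)]
top [499.  -4. 803.] [ 0.07  0.01 -1.  ] 446.7620631570307
keeper [(478, 220, 0.61)]
bail_bar [(493, 272, 0.57)]
lever [(482, 267, 0.83)]
lever_hinge [(471, 251, 0.83)]
spare_bail_bar [(210, 221, 0.6)]
wrist [142. 513. 374.] [ 0.3  -0.11 -0.95] 403.36209979097185
keeper []
bail_bar []
lever []
lever_hinge []
spare_bail_bar []
```

View pics/side0.png

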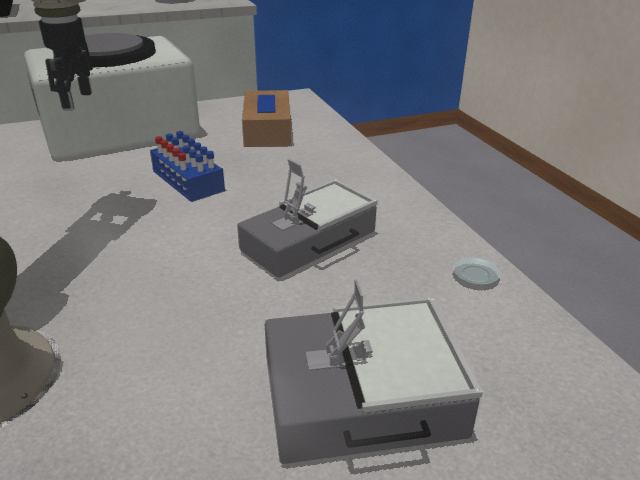

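View pics/top0.png

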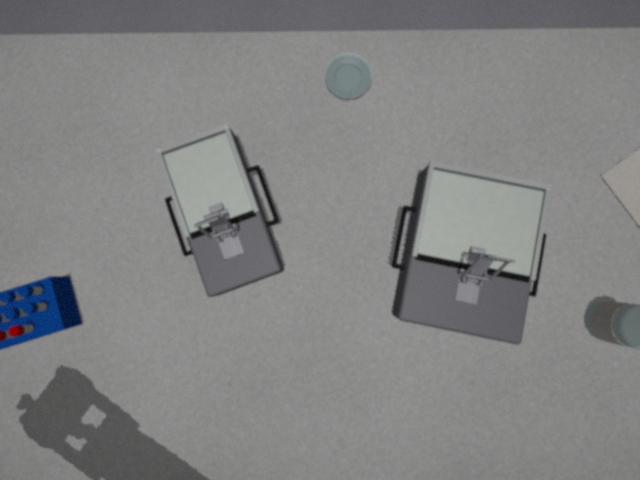

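Side view: the wide case is in front with its latch around (355,340). The narrow one, with the spare latch, is behind it near (295,200). Top view: the wide case is on the right with its latch near (482,265), yawed about -12°. Next I triangulate.

```bash
python3 - <<'E'
from h import *
D=dict(keeper=[(401,355),(478,220)],bail=[(355,317),(493,272)],lever=[(350,325),(482,267)],hinge=[(365,379),(471,251)],spare=[(291,181),(210,221)])
for n,(a,b) in D.items():
    X,r=tri([ray('side',a),ray('top',b)]); print(n,X.round(1),np.round(r,1))
# deck front edge & lid corners from top at z
for px,z in [((400,315),85),((522,342),85),((434,165),88),((546,187),88),((412,258),85),((531,276),85)]: print(px,atz(*ray('top',px),z).round(1))
for px in [(276,318),(432,301),(281,462),(478,392),(270,400)]: print('side',px,atz(*ray('side',px),85).round(1))
s=cv2.imread('pics/side0.png')[270:400,290:420]; t=cv2.imread('pics/top0.png')[225:315,435:535]
s=cv2.resize(s,(600,600),interpolation=cv2.INTER_CUBIC); t=cv2.resize(t,(660,594),interpolation=cv2.INTER_CUBIC)
cv2.imwrite('pics/c0.png',cv2.resize(np.hstack([s,t[:600] if 0 else cv2.resize(t,(667,600))]),(800,474)))
E
```

```text
keeper [ 580.7 -254.8   76.5] [0.7 0.7]
bail [ 502.5 -246.8  161.9] [6. 6.]
lever [ 505.6 -237.2  140.1] [1.4 1.4]
hinge [ 530.1 -251.5   45.2] [2.3 2.3]
spare [569.4 165.8 149.9] [5.7 5.7]
(400, 315) [ 429.6 -123.4   85. ]
(522, 342) [ 386.1 -315.    85. ]
(434, 165) [ 670.5 -183.    88. ]
(546, 187) [ 632.8 -362.4   88. ]
(412, 258) [ 520.  -144.5   85. ]
(531, 276) [ 489.8 -333.6   85. ]
side (276, 318) [ 437.8 -126.6   85. ]
side (432, 301) [ 676.3 -174.2   85. ]
side (281, 462) [ 367.1 -366.    85. ]
side (478, 392) [ 635.9 -357.6   85. ]
side (270, 400) [ 382.5 -274.7   85. ]
```

View pics/c0.png

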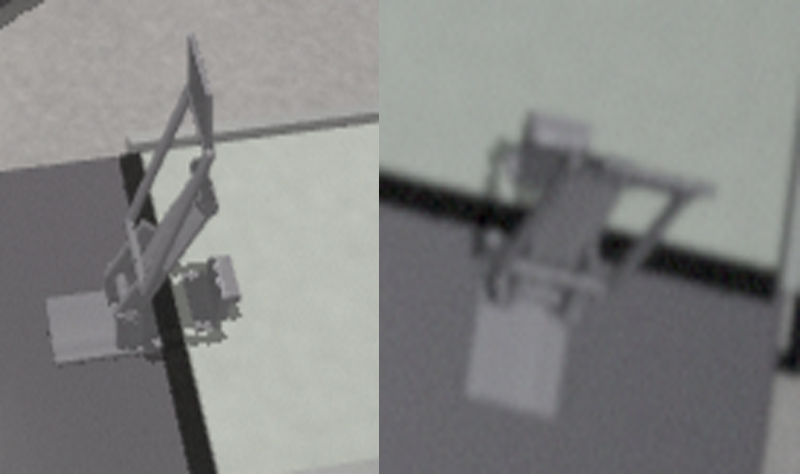

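My reading of the picture disagrees with the networks on the keeper and hinge: they put them about 30 px off, at z 45 to 76, which is too low. In the crops I see the hook at side (365,350) and top (477,251). I'll take a closer look with the wrist camera.

Emit:
{"op": "play_rows", "data": {
  "motion": [
    [[-30.7, 27.5, -0.5], [0, 0, 0]],
    [[-30.7, 27.5, -0.5], [0, 0, 0]],
    [[-30.7, 27.5, -0.5], [0, 0, 0]],
    [[-30.7, 27.5, -0.5], [0, 0, 0]],
    [[-30.7, 27.5, -0.5], [0, 0, 0]],
    [[-30.7, 27.5, -0.5], [0, 0, 0]],
    [[-30.7, 27.5, -0.5], [0, 0, 0]],
    [[-30.7, 27.5, -0.5], [0, 0, 0]],
    [[-30.7, 27.5, -0.5], [0, 0, 0]],
    [[-30.7, 27.5, -0.5], [0, 0, 0]],
    [[-30.7, 27.5, -0.5], [0, 0, 0]],
    [[-30.7, 27.5, -0.5], [0, 0, 0]],
    [[-30.7, 27.5, -0.5], [0, 0, 0]],
    [[-30.7, 27.5, -0.5], [0, 0, 0]],
    [[-30.7, 27.5, -0.5], [0, 0, 0]],
    [[-30.7, 27.5, -0.5], [0, 0, 0]],
    [[-30.7, 27.5, -0.5], [0, 0, 0]],
    [[-30.7, 27.5, -0.5], [0, 0, 0]],
    [[0, 0, 0], [0, 0, -6]],
    [[0, 0, 0], [0, 0, -6]]
  ],
  "fingers": 0
}}

```text
time_s: 2.57
eef_pos: [439.9, -230.6, 239.6]
ee_rot: [-0.001, 0.778, 0.628, -0.0]
force: [0.2, 0.9, -0.2]
grip_width: -0.002
```

```bash
python3 - <<'E'
from h import *
P=pose(); p,R,s=P; print(p.round(1),R.round(3).tolist(),np.round(s['force'],1),s['time_s'],s['grip_width'],np.round(s['joints'],2))
im=ctrl.capture('wrist'); cv2.imwrite('pics/w1.png',im[:,:,::-1])
for n in ['keeper','bail_bar','lever','lever_hinge']:
        print(n,[(round(x['position'][0]*640),round(x['position'][1]*480),round(x['p'],2)) for x in ctrl.spot_in('wrist',n)[:4]])
E
```

```text
[ 439.9 -230.6  239.6] [[0.211, 0.978, -0.001], [0.978, -0.211, 0.001], [0.001, -0.001, -1.0]] [ 0.2  0.9 -0.2] 2.5667 -0.0019474401794515352 [-0.72  0.24  1.57  0.    1.33 -2.08]
keeper [(357, 332, 0.88)]
bail_bar [(334, 302, 0.62)]
lever [(326, 297, 0.85)]
lever_hinge [(320, 256, 0.59)]
```

View pics/w1.png

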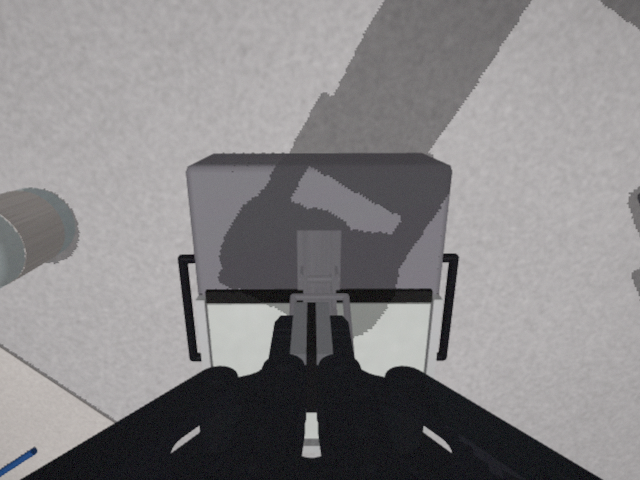

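The wrist view shows the case square to the tool, so the yaw is right. The latch is hidden behind the fingers, with the pivot rod near (321,298). I'll move forward and up to uncover it.

Emit:
{"op": "play_rows", "data": {
  "motion": [
    [[0, 0, -30], [0, 0, 0]],
    [[0, 30, 0], [0, 0, 0]],
    [[0, 35, 0], [0, 0, 0]],
    [[0, 25, 0], [0, 0, 0]],
    [[0, 0, 0], [0, 0, 0]]
  ]
}}

```text
time_s: 3.23
eef_pos: [530.5, -247.8, 269.2]
ee_rot: [-0.0, 0.779, 0.627, 0.0]
force: [-0.7, 0.5, 0.2]
grip_width: 0.002
```

```bash
python3 - <<'E'
from h import *
P=pose(); p,R,s=P; print(p.round(1),np.round(s['force'],1),s['time_s'])
im=ctrl.capture('wrist'); cv2.imwrite('pics/w2.png',im[:,:,::-1])
cv2.imwrite('pics/w2c.png',cv2.resize(im[140:380,200:440,::-1],(600,600),interpolation=cv2.INTER_CUBIC))
for n in ['keeper','bail_bar','lever','lever_hinge']:
        print(n,[(round(x['position'][0]*640),round(x['position'][1]*480),round(x['p'],2)) for x in ctrl.spot_in('wrist',n)[:4]])
E
```

```text
[ 530.5 -247.8  269.2] [-0.7  0.5  0.2] 3.2333
keeper [(319, 257, 0.78)]
bail_bar [(318, 219, 0.74)]
lever [(315, 199, 0.7), (317, 180, 0.51)]
lever_hinge [(316, 180, 0.88)]
```

View pics/w2c.png

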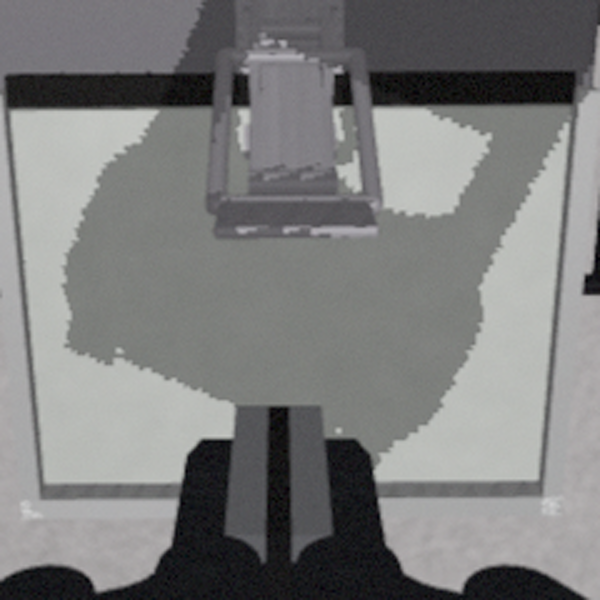

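Clear view now, with the crop scaled 2.5×: the bail's bar is at full-image (318.8,221), the tab's end at row 233, the pivot rod at (316,162) and the lever's end at about row 216. The networks' bail_bar (318,219) agrees.

```bash
python3 - <<'E'
from h import *
P2=pose(); p,R,_=P2
P1=(np.array([439.9,-230.6,239.6]),R,0)
P2=(np.array([530.5,-247.8,269.2]),R,0)
bw=ray('wrist',(318.8,221.2),P2); bs=ray('side',(358.3,304.3)); bt=ray('top',(498.2,258.8))
for n,r in dict(ws=[bw,bs],wt=[bw,bt],wst=[bw,bs,bt]).items(): X,e=tri(r); print('bar',n,X.round(1),np.round(e,1))
print('barR,L w2')
X,e=tri([ray('wrist',(321,298),P1),ray('wrist',(316,162),P2)]); print('rod',X.round(1),np.round(e,1))
for px,P,z in [((321,298),P1,110),((316,162),P2,110)]: print(atz(*ray('wrist',px,P),z).round(1))
# case top edges in wrist2
for px in [(206,170),(431,169),(216,333),(418,332),(203,182)]: print('lid',px,atz(*ray('wrist',px,P2),90).round(1))
for px in [(206,290),(433,290),(206,302),(433,302)]: print('gasket w1',px,atz(*ray('wrist',px,P1),88).round(1))
# plate on deck in w1
for px in [(298,231),(340,231)]: print('plate',atz(*ray('wrist',px,P1),86).round(1))
ky=np.array([.211,.978]); kx=np.array([.978,-.211])
K=tri([ray('side',(365.5,349.5)),ray('top',(476.8,250.6))]); print('hook',K[0].round(1),np.round(K[1],1))
H=tri([ray('side',(338,355)),ray('top',(474.4,278))]); print('hinge',H[0].round(1),np.round(H[1],1))
E
```

```text
bar ws [ 517.4 -239.7  174.2] [0.8 0.8]
bar wt [ 513.9 -239.8  193. ] [1.2 1.2]
bar wst [ 515.5 -242.9  179. ] [3.5 1.7 2.9]
barR,L w2
rod [ 489.8 -234.4  122.7] [0.5 0.5]
[ 496.2 -234.9  110. ]
[ 491.4 -235.2  110. ]
lid (206, 170) [ 481.5 -322.3   90. ]
lid (431, 169) [ 518.9 -147.4   90. ]
lid (216, 333) [ 625.8 -357.2   90. ]
lid (418, 332) [ 664.  -176.8   90. ]
lid (203, 182) [ 490.2 -327.5   90. ]
gasket w1 (206, 290) [ 480.5 -325.5   88. ]
gasket w1 (433, 290) [ 519.4 -147.3   88. ]
gasket w1 (206, 302) [ 490.8 -328.7   88. ]
gasket w1 (433, 302) [ 530.1 -148.6   88. ]
plate [ 448.5 -242.4   86. ]
plate [ 455.3 -210.8   86. ]
hook [ 529.8 -244.8   95.2] [0.9 0.9]
hinge [ 488.5 -240.4   94.9] [1.1 1.1]
```

The case-frame numbers agree across views (u along the keeper x, v along its y). Pivot: u≈529.5, z≈113. Bar: u≈556.5, z≈174. Keeper seat: u≈577. Latch centre: v≈-124.5. Now I position behind the tab and push.

Emit:
{"op": "play_rows", "data": {
  "motion": [
    [[2.5, -26, 0], [0, 0, 0]],
    [[2, -25, 0], [0, 0, 0]],
    [[0, 0, 25], [0, 0, 0]],
    [[0, 0, 35], [0, 0, 0]],
    [[0, 0, 33], [0, 0, 0]],
    [[0, 5, 0], [0, 0, 0]],
    [[0, 6, 0], [0, 0, 0]],
    [[0, 6, 0], [0, 0, 0]],
    [[0, 6, 0], [0, 0, 0]],
    [[0, 6, 0], [0, 0, 0]],
    [[0, 6, 0], [0, 0, 0]],
    [[0, 6, 0], [0, 0, 0]],
    [[0, 6, 0], [0, 0, 0]],
    [[0, 4, 0], [0, 0, 0]],
    [[0, 4, 0], [0, 0, 0]],
    [[0, 0, 0], [0, 0, 0]],
    [[0, 0, 0], [0, 0, 0]],
    [[0, 0, 0], [0, 0, 0]]
  ]
}}

```text
time_s: 4.98
eef_pos: [532.5, -244.3, 177.3]
ee_rot: [-0.0, 0.779, 0.627, -0.0]
force: [0.1, 1.4, 0.7]
grip_width: 0.001
```

```bash
python3 - <<'E'
from h import *
p,R,s=pose(); print(p.round(1),np.round(s['force'],1),s['time_s'], 'u',p@[.977,-.213,0],'v',p@[.213,.977,0])
a=ctrl.capture('side')[230:410,270:450,::-1]; b=ctrl.capture('wrist')[:,:,::-1]
cv2.imwrite('pics/s3.png',np.hstack([cv2.resize(a,(400,400),interpolation=cv2.INTER_CUBIC),cv2.resize(b[80:380,170:470],(400,400))]))
E
```

```text
[ 532.5 -244.3  177.3] [0.1 1.4 0.7] 4.9833 u 572.3229050536963 v -125.21707039537877
```

View pics/s3.png

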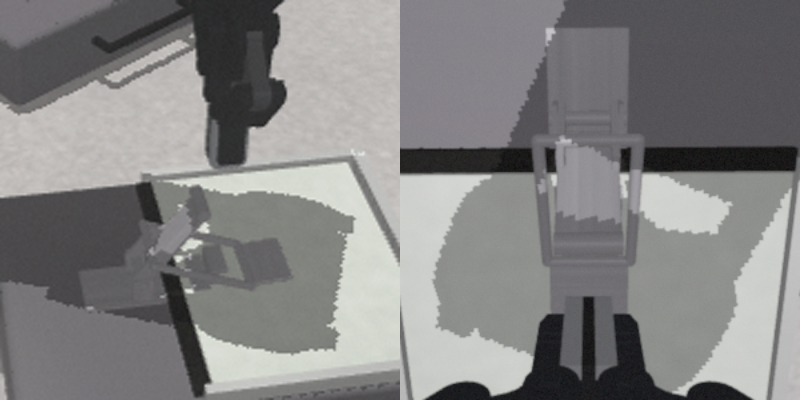

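The bail is down over the keeper: the side crop shows it flat, with the tab at (265,260) beyond the hook, and the lever still stands. Next I go round to the lever's keeper side and push it upright.

Emit:
{"op": "play_rows", "data": {
  "motion": [
    [[0, 15, 0], [0, 0, 0]],
    [[0.5, 15, 0], [0, 0, 0]],
    [[0, 0, 15], [0, 0, 0]],
    [[0, 0, 15], [0, 0, 0]],
    [[0, -8, 0], [0, 0, 0]],
    [[0, -8, 0], [0, 0, 0]],
    [[0, -8, 0], [0, 0, 0]],
    [[0, -8, 0], [0, 0, 0]],
    [[0, -8, 0], [0, 0, 0]],
    [[0, -8, 0], [0, 0, 0]],
    [[0, -8, 0], [0, 0, 0]],
    [[0, -6, 0], [0, 0, 0]],
    [[0, -6, 0], [0, 0, 0]],
    [[0, 0, 0], [0, 0, 0]]
  ]
}}

```text
time_s: 6.25
eef_pos: [502.5, -238.2, 158.8]
ee_rot: [0.013, 0.779, 0.627, 0.006]
force: [11.2, 8.2, 61.6]
grip_width: 0.004
```

```bash
python3 - <<'E'
from h import *
p,R,s=pose(); print(p.round(1),np.round(s['force'],1),s['time_s'], 'u',p@[.977,-.213,0],'v',p@[.213,.977,0])
a=ctrl.capture('side')[250:390,290:430,::-1]; b=ctrl.capture('wrist')[:,:,::-1]
cv2.imwrite('pics/s4.png',np.hstack([cv2.resize(a,(400,400),interpolation=cv2.INTER_CUBIC),cv2.resize(b[80:380,170:470],(400,400))]))
E
```

```text
[ 502.5 -238.2  158.8] [11.2  8.2 61.6] 6.25 u 541.6389856147262 v -125.67710926015616
```

View pics/s4.png

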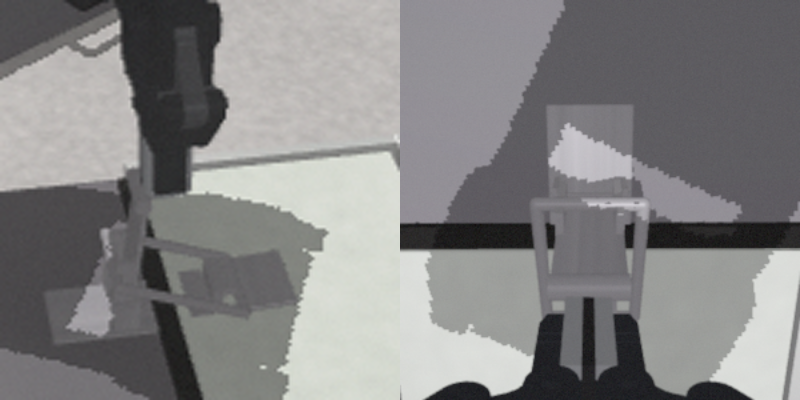

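The fingertip rides on the lever's end: it reads 62 N up, with the TCP at z 159 where 147 was commanded. The lever looks near upright, and the side crop shows its tip at (140,175) under the finger. I'll lift off, go back out and come in lower.

Emit:
{"op": "play_rows", "data": {
  "motion": [
    [[0, 0, -12], [0, 0, 0]],
    [[0, 0, -15], [0, 0, 0]],
    [[0, 25, 0], [0, 0, 0]],
    [[0, 30, 0], [0, 0, 0]],
    [[0, 0, 22], [0, 0, 0]],
    [[0, 0, 22], [0, 0, 0]],
    [[0, 0, 0], [0, 0, 0]]
  ]
}}

```text
time_s: 6.93
eef_pos: [547.8, -246.3, 126.2]
ee_rot: [-0.003, 0.779, 0.627, -0.001]
force: [-0.8, 0.2, -0.3]
grip_width: -0.001
```

```bash
python3 - <<'E'
from h import *
p,R,s=pose(); print(R.round(3).tolist(),p.round(1),np.round(s['force'],1),s['time_s'], 'u',p@[.977,-.213,0],'v',p@[.213,.977,0])
a=ctrl.capture('side')[250:390,290:430,::-1]; b=ctrl.capture('wrist')[:,:,::-1]
cv2.imwrite('pics/s5.png',np.hstack([cv2.resize(a,(400,400),interpolation=cv2.INTER_CUBIC),cv2.resize(b[80:380,170:470],(400,400))]))
E
```

```text
[[0.213, 0.977, -0.006], [0.977, -0.213, 0.004], [0.003, -0.007, -1.0]] [ 547.8 -246.3  126.2] [-0.8  0.2 -0.3] 6.9333 u 587.6857383483875 v -123.98628358885117
```

View pics/s5.png

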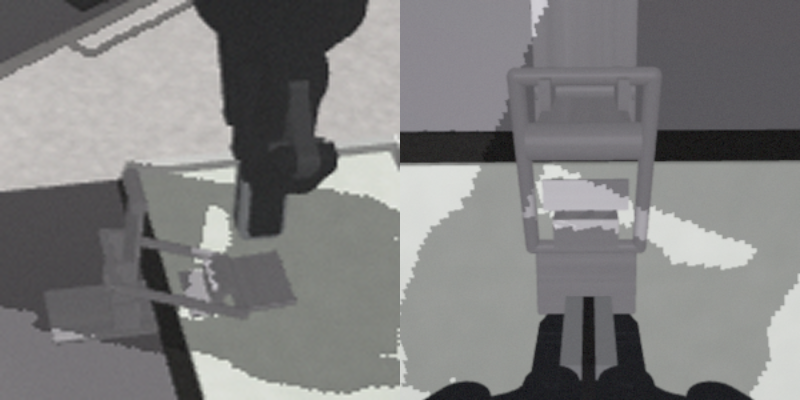

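The lever stays near upright (side crop, tip at (135,170)), the bail is still hooked beyond the keeper, and the finger is clear on the keeper side and low. I push again along the arc.

Emit:
{"op": "play_rows", "data": {
  "motion": [
    [[0, -8, 0], [0, 0, 0]],
    [[0, -8, 0], [0, 0, 0]],
    [[0, -8, 0], [0, 0, 0]],
    [[0, -8, -2], [0, 0, 0]],
    [[0, -8, -2], [0, 0, 0]],
    [[0, -5, -2], [0, 0, 0]],
    [[0, -5, -2], [0, 0, 0]],
    [[0, -5, -1], [0, 0, 0]],
    [[0, -6, 0], [0, 0, 0]],
    [[0, -6, 0], [0, 0, 0]],
    [[0, 0, 0], [0, 0, 0]]
  ]
}}

```text
time_s: 7.95
eef_pos: [483.0, -232.9, 139.3]
ee_rot: [-0.0, 0.779, 0.627, -0.0]
force: [0.2, -0.8, -0.4]
grip_width: -0.001
```

```bash
python3 - <<'E'
from h import *
p,R,s=pose(); print(p.round(1),np.round(s['force'],1),s['time_s'], 'u',p@[.977,-.213,0],'v',p@[.213,.977,0])
a=ctrl.capture('side')[250:390,290:430,::-1]; b=ctrl.capture('wrist')[:,:,::-1]
cv2.imwrite('pics/s6.png',np.hstack([cv2.resize(a,(400,400),interpolation=cv2.INTER_CUBIC),cv2.resize(b[80:380,170:470],(400,400))]))
E
```

```text
[ 483.  -232.9  139.3] [ 0.2 -0.8 -0.4] 7.95 u 521.4664288552673 v -124.66855665183425
```

View pics/s6.png

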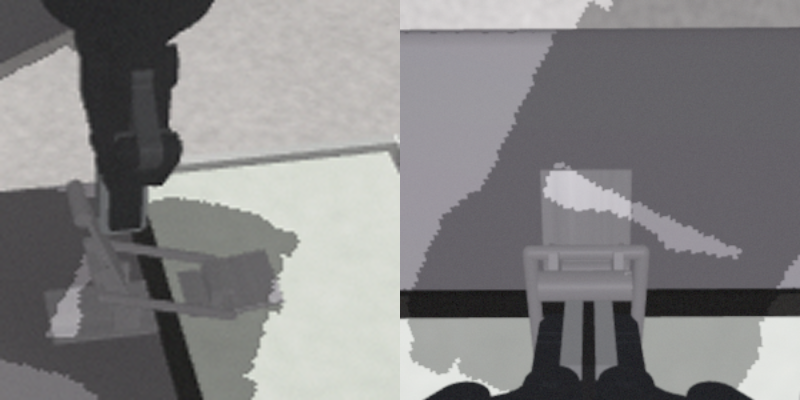

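The lever now leans back past upright, with the finger on its keeper side. I continue down the arc.

Emit:
{"op": "play_rows", "data": {
  "motion": [
    [[0, -7, 4], [0, 0, 0]],
    [[0, -7, 4], [0, 0, 0]],
    [[0, -5, 5], [0, 0, 0]],
    [[0, -5, 5], [0, 0, 0]],
    [[0, -2.5, 4], [0, 0, 0]],
    [[0, -2, 4], [0, 0, 0]],
    [[0, -0.5, 4], [0, 0, 0]],
    [[0, -0.5, 4], [0, 0, 0]],
    [[0, 0, 2], [0, 0, 0]],
    [[0, 0, 0], [0, 0, 0]],
    [[0, 0, 0], [0, 0, 0]]
  ]
}}

```text
time_s: 8.97
eef_pos: [455.2, -226.9, 103.2]
ee_rot: [-0.0, 0.779, 0.627, 0.0]
force: [-0.1, -0.2, -0.2]
grip_width: -0.0
```

```bash
python3 - <<'E'
from h import *
p,R,s=pose(); print(p.round(1),np.round(s['force'],1),s['time_s'], 'u',p@[.977,-.213,0],'v',p@[.213,.977,0])
a=ctrl.capture('side')[250:390,270:410,::-1]; b=ctrl.capture('wrist')[:,:,::-1]
cv2.imwrite('pics/s7.png',np.hstack([cv2.resize(a,(400,400),interpolation=cv2.INTER_CUBIC),cv2.resize(b[80:380,170:470],(400,400))]))
E
```

```text
[ 455.2 -226.9  103.2] [-0.1 -0.2 -0.2] 8.9667 u 493.07689713949446 v -124.7252712692509
```

View pics/s7.png

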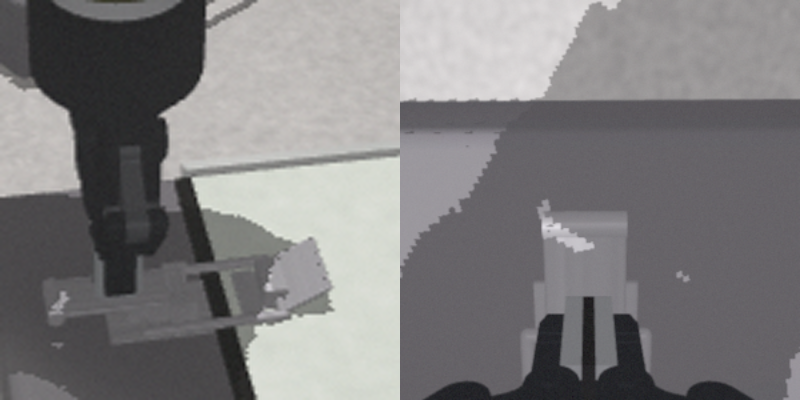

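The lever looks flat and snapped (side crop, tip at (55,305)), with zero force. One gentle confirming press, then lift away and check.

Emit:
{"op": "play_rows", "data": {
  "motion": [
    [[0, 0, 2], [0, 0, 0]],
    [[0, 0, 2], [0, 0, 0]],
    [[0, 0, 0], [0, 0, 0]]
  ]
}}

```text
time_s: 9.32
eef_pos: [455.4, -227.1, 102.7]
ee_rot: [0.001, 0.778, 0.628, -0.0]
force: [-11.9, 7.4, 35.6]
grip_width: 0.001
```

Emit:
{"op": "play_rows", "data": {
  "motion": [
    [[0, 0, -20], [0, 0, 0]],
    [[0, 0, -35], [0, 0, 0]],
    [[0, 0, -35], [0, 0, 0]],
    [[0, 0, -35], [0, 0, 0]],
    [[0, 0, -35], [0, 0, 0]],
    [[0, 35, 0], [0, 0, 0]],
    [[0, 35, 0], [0, 0, 0]],
    [[0, 30, 0], [0, 0, 0]],
    [[0, 0, 0], [0, 0, 0]]
  ]
}}

```text
time_s: 10.07
eef_pos: [555.9, -248.7, 257.3]
ee_rot: [-0.001, 0.778, 0.628, 0.0]
force: [-0.7, 0.8, -0.8]
grip_width: -0.002
```

```bash
python3 - <<'E'
from h import *
P=pose(); p,R,s=P; print(p.round(1),np.round(s['force'],1),s['time_s'], 'u',p@[.977,-.213,0])
a=ctrl.capture('side')[250:390,280:420,::-1]; b=ctrl.capture('wrist')[:,:,::-1]
for n in ['keeper','bail_bar','lever','lever_hinge']:
    print(n,[(round(x['position'][0]*640),round(x['position'][1]*480),round(x['p'],2)) for x in ctrl.spot_in('wrist',n)[:2]])
cv2.imwrite('pics/s8.png',np.hstack([cv2.resize(a,(400,400),interpolation=cv2.INTER_CUBIC),cv2.resize(b[100:300,220:420],(400,400),interpolation=cv2.INTER_CUBIC)]))
E
```

```text
[ 555.9 -248.7  257.3] [-0.7  0.8 -0.8] 10.0667 u 596.0989240989364
keeper [(313, 232, 0.94)]
bail_bar [(310, 193, 0.8)]
lever [(308, 98, 0.86)]
lever_hinge [(310, 156, 0.75)]
```

View pics/s8.png

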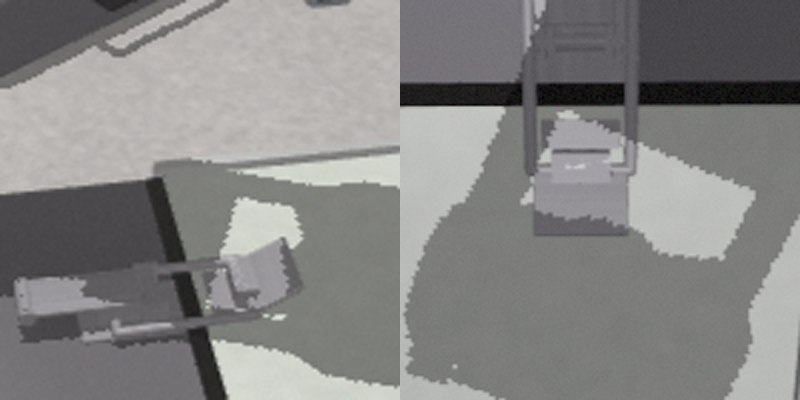

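The lever lies flat on the deck. In the wrist crop the hook (555–610, 150–180) covers the middle of the crossbar (row 170), so it is hooked. I'll run a last numeric check of the bar and the spare bail, then hand in.

```bash
python3 - <<'E'
from h import *
X=atz(*ray('wrist',(310,185)),93); print('bar u',X@[.977,-.213,0])
X=atz(*ray('wrist',(310,98)),104); print('lever mid u (expect ~496 flat)',X@[.977,-.213,0])
t=ctrl.capture('top'); t0=cv2.imread('pics/top0.png')[:,:,::-1]
print('spare region diff',np.abs(t[190:260,180:260].astype(int)-t0[190:260,180:260]).mean(), [x['position'] for x in ctrl.spot_in('top','spare_bail_bar')[:1]], 210/640,221/480)
print(ctrl.sense()['force'],ctrl.finish_job())
E
```

```text
bar u 570.1028628075171
lever mid u (expect ~496 flat) 506.768274645818
spare region diff 11.755 [[0.3267, 0.4625]] 0.328125 0.46041666666666664
the job is handed in; nothing more can be done
[-0.15744734 -0.35090311 -0.20106001] None
```

The wide case's draw latch is closed and the job is handed in, at about 10 s of the 45 s allowed. `finish_job` reports no verdict, so this rests on my own checks.

**What I did:** With the gripper shut, I pushed the bail's tab forward until the bail dropped over the keeper. I then pushed the lever back from its keeper side and down past centre, where it snapped flat. After a short confirming press I lifted clear.

**Last checks:**
- **Lever:** it lies flat in both the side and wrist pictures and stayed flat after I lifted off.
- **Bail:** the crossbar sits under the keeper's hook. I measured it at about 570 mm along the latch axis. I had put the seat at about 577 mm, and the latch draws the lid 3 to 5 mm back from that, so the two agree within a few mm.
- **Narrow case:** its bail was detected at the same spot as at the start, within about 1 pixel. The raw picture of that area did differ a little (mean 11.8 grey levels). I took that to be the arm's shadow and did not check it further.
- **Contact:** the force reading was near zero, so the robot was touching nothing.

**What went wrong or disagreed:**
- My first lever push rode up on the lever's end and reached about 62 N upward at the wrist. That is under the 120 N wrist limit, and I believe only the fingertips touched. I backed off and came in lower.
- The confirming press read about 36 N upward.
- The networks' first keeper and hinge positions were about 30 pixels off, so I used my own readings from the pictures instead.
- On the last look, the network's lever position came out about 10 mm from what I expected. I put that down to its error, since the pictures showed the lever flat.

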